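# Release the snap tab and slide the cover off a terminal box

### The arm

A 6-joint arm with a two-finger parallel gripper is mounted at the origin on the work surface. World frame = base frame: x ahead of the robot, y to its left, z up, the work surface at z = 0. Lengths are in m, angles in rad, forces in N, time in s.
With the tool pointing down it reaches from about 0.275 to 0.75 m from the base axis. Payload 10.2 kg.
Tool frame: the origin (TCP) lies at the very end of the fingers, on their centre line; the grasp point (between the pads) lies 19 mm behind it; z points along the fingers, y is the line along which they close (so a half turn about z gives the same grasp; the last joint's range is limited). The gripper opens to 85 mm and grips with 20 to 120 N. Pads are 22 mm wide; open, the fingers measure 114 mm over their backs; the gripper's body (76 mm by 85 mm) begins 54 mm behind the grasp point. The pads swing forward as they close: fully open they stand 13 mm farther back than shut.
Start: joints at [0.912, 0.313, 1.498, -0, 1.331, -0.223], TCP at [0.222, 0.476, 0.231] pointing down, gripper open.
Joint ranges: [-2.94, 2.94], [-0.97, 2.17], [0.19, 2.56], [-1.23, 4.37], [0.02, 3.11], [-2.88, 2.88]. Speed limits (rad/s): [2.39, 2.39, 3.01, 3.14, 3.14, 3.14].

### API

Orientations are given as a rotation vector (axis times angle).
In Python, from station import state, capture, camera_info, close_job gives the robot as it stands.
- The arm moves only by the tool send_rows, never from a script. Its argument "series" is one flat list of numbers, 5 for each row, row after row: the closure, from -1 (fully open) to 1 (shut), then the shift along the tool's x, y, z in cm, then the turn about the tool's z in rad. A call has 1 to 12 rows; each row is the pose to reach, as a shift and turn from the pose commanded when the call began, along the tool's axes at that moment; what a row does not reach only later rows make up. A row lasts 1/10 s, in which the tool goes at most 50 mm and 8.59 degrees, less where a joint would pass 70% of its speed; a pose out of reach is approached as far as the arm can. A call with a gripper value outside its range is refused whole. The fingers move at their own pace and stop on an object; the grip force is fixed at half the most. Time passes only in rows, so rows that repeat a pose let the fingers close. It gives the time, the measured TCP pose, the force, the opening and the grip force at its end, in the units of the state.
- state(): the state, without advancing time (a new reading comes with each control period).
- capture(name): name is "scene" or "side" or "wrist"; returns the picture (384x512x3 uint8, red, green, blue); there is no depth.
- camera_info(name): a dict with "mtx" (3x3 intrinsics, pixels), "k1" (the pictures are not rectified: a ray, as slopes to the right and down, at radius r is drawn at 1 + k1 r^2 times it, then the intrinsics apply), "eye" and "rotation" of the camera in the world. Camera axes: x right, y down, z forward; pixel columns grow to the right and rows downward; lengths in m; the calibration is good to about 2 mm. A picture is of the moment at which its call begins: read the wrist's pose just before it. camera_info takes no time and is no camera call; for the wrist camera it gives the pose at the moment of the call.
- close_job(): hands the job in; it is judged then, once.
The state is a dict: "clock": time; "qpos": joint angles; "qd": joint speeds; "effort": joint torques, N m; "tool_pos": TCP position; "orientation": TCP orientation; "ft_force": force on the tool from outside, world axes, zero at the start; "moment": the same for the moment, N m; "grip_width": finger opening in m; "grasp_force": force on a finger pad.
Only numpy, scipy, OpenCV 4.12 (cv2) and the standard library are available. Lean on these libraries where they do the work, as an engineer would, in place of code of your own. Each camera call takes 0.05 s, during which the arm holds its last target. There are 200 camera calls.

### The job

The teal terminal box on the aluminium nest is closed by a sliding cover that a steel snap tab locks. With the fingertips, press the snap tab all the way down (it stays down), then push the cover by its rib along its guides, over the tab and onto the nest's shelf, until the terminal compartment is completely uncovered, and leave it lying flat there between the guides. Only press and push: never lift or tip the cover, and leave the other parts on the bench where they stand.

Things in the scene. Friction and masses are not known exactly. Their poses are not given: they have to be found in the camera images.
- station: Fixed aluminium nest, 110 x 225 mm, carrying the teal terminal box. Origin on the table under the middle of the cover's seat; z up, +y: the way the cover slides off, x across. The cover rides on two runners (tops 50 mm above the table, 66 mm apart) between guide walls 79 mm apart. In +y order: box, snap tab, shelf with end stop.
- seat (a point): Middle of the cover's seat, 50 mm above the table, station axes. The compartment under it (ivory block, brass screws) is open from y = -45 to 36 mm. Guide walls here are 61.5 mm high with lips over the cover's long edges, 69 mm free between the lips; a rear wall 62 mm high stands behind the cover.
- shelf (a point): Where the cover's origin is when it touches the end stop: 104 mm in +y from the seat, 50 mm above the table. Guide walls along tab and shelf are 58 mm high; the shelf floor between the runners is 42 mm above the table; the end stop is 60 mm high.
- cover: Sliding cover: teal plate 76 (x) x 84 (y) x 6 mm, about 0.16 kg, with a rib across its top, 50 mm long in x, from y = 8 to 16 mm, rising 14.5 mm over the plate. Origin: centre of its underside, 50 mm above the table; axes parallel to the station's. Starts within 1 mm of the seat's middle; slides with about 2 N of friction.
- rib_back (a point): Point in the middle of the rib's rear face (the face towards the station's -y, the one to push), 7 mm above the plate's top, 63 mm above the table. Axes as the cover's.
- tab (a joint): How far the snap tab is pressed, m: 0 to 2 mm at the start (up, blocks the cover), 13 mm fully down. It moves straight down against about 4 N of friction and a little damping, has no spring and stays where it is left; below 9 mm it still blocks the cover.
- tab_top (a point): Centre of the snap tab's flat steel top, 34 mm (x) x 40 mm (y), 64 mm in the station's +y from its origin, 59 mm above the table when up, 46 mm when fully down (then 4 mm below the runners). The near edge of the tab is 2 mm from the locked cover's edge.
- bushing0: Stepped steel bushing, 34 mm wide, 56 mm high, standing on the table close beside the nest; origin under its centre. Leave alone.
- bushing1: Same kind of steel bushing, on the nest's other side. Leave alone.
- gland: Brass cable gland, 36 mm wide, 40 mm high, standing beside the nest; origin under its centre. Leave alone.
- head0: Round teal sensor head, 92 mm wide, 95 mm high, standing on the robot's left; origin under its centre. Leave alone.
- head1: Same kind of round teal sensor head, on the robot's right. Leave alone.
- screwdriver: Screwdriver with black handle lying on the table on the robot's right; origin at its middle, underneath. Leave alone.

How it is judged:
By the outcome, as a careful person would: the job done as asked, in the order asked, and still so for the second after the job is handed in, with the robot touching nothing.
It also fails if it takes over 38 s, if anything falls off the work surface, if the arm or the gripper's body presses on something with over 40 N, if the wrist force passes 120 N, or if a joint passes its speed limit or range.

## Working session

There is one attempt and no reset: what is moved stays moved. The work goes in short steps, Python scripts to look and compute and a tool call to move; the robot and the scene stay as the last step left them, time stands still between calls to the robot, and variables do not carry over. Pictures are saved under pics/ and viewed, at most 10 in all, crops included, and the job is handed in when it is done.

Besides the shell and the picture viewer there is one more tool, called after "Call:" as name(argument=value, ...) on one line, values as JSON. send_rows: Moves the arm, as the interface text tells. Its arguments: {"type":"object","properties":{"series":{"type":"array","items":{"type":"number"}}},"required":["series"]}

```bash
mkdir -p pics; python3 - <<'E'
from station import *
import cv2
for n in ("scene","side"):
    im=capture(n); cv2.imwrite(f"pics/{n}0.png",im[:,:,::-1]); c=camera_info(n); print(n,c)
s=state();print(s['clock'],s['tool_pos'],s['orientation'],s['grip_width'])
E
```

```text
scene {'mtx': array([[447.14451147,   0.        , 252.07837939],
       [  0.        , 447.14451147, 187.54310276],
       [  0.        ,   0.        ,   1.        ]]), 'k1': 0.015375965575424325, 'eye': array([1.48108635, 0.35147258, 1.17702707]), 'rotation': array([-1.43637446, -2.13756233,  0.8437568 ])}
side {'mtx': array([[453.41652508,   0.        , 252.68347669],
       [  0.        , 453.41652508, 191.24447296],
       [  0.        ,   0.        ,   1.        ]]), 'k1': -0.08927047350172086, 'eye': array([-0.06185875, -0.99877235,  0.8151415 ]), 'rotation': array([-2.10811444,  0.50257198, -0.29969353])}
0.1 [0.22149874 0.47573554 0.2307821 ] [-6.79015893e-01 -3.06684555e+00  1.67685584e-03] 0.08539465261542561
```

View pics/scene0.png

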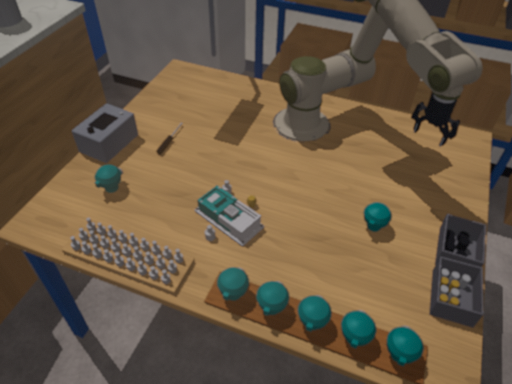

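View pics/side0.png

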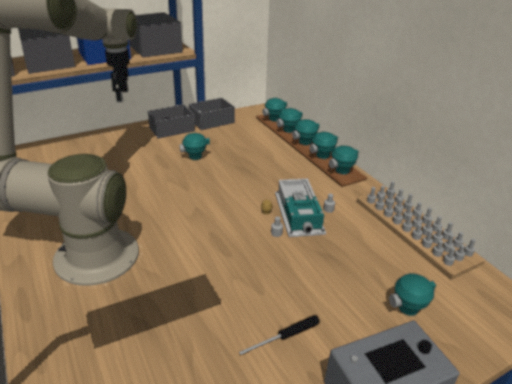

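The nest is in both views: scene teal box around (214,200) with the shelf toward (243,225); side teal box around (302,212) with the shelf toward (295,188).

```bash
cat > h.py <<'E'
import numpy as np, cv2
from scipy.spatial.transform import Rotation as R
def cast(c,px,z):
    px=np.atleast_2d(np.array(px,float)); K=c['mtx']
    d=np.c_[(px[:,0]-K[0,2])/K[0,0],(px[:,1]-K[1,2])/K[1,1]]
    u=d.copy()
    for _ in range(20): u=d/(1+c['k1']*(u**2).sum(1,keepdims=True))
    w=R.from_rotvec(c['rotation']).apply(np.c_[u,np.ones(len(u))])
    e=np.array(c['eye']); return e+w*((z-e[2])/w[:,2])[:,None]
def proj(c,P):
    p=R.from_rotvec(c['rotation']).inv().apply(np.atleast_2d(P)-c['eye']); u=p[:,:2]/p[:,2:]
    return u*(1+c['k1']*(u**2).sum(1,keepdims=True))*c['mtx'][0,0]+c['mtx'][:2,2]
def axes(s): return R.from_rotvec(s['orientation']).as_matrix()
E
python3 - <<'E'
from station import *
from h import *
a,b=camera_info('scene'),camera_info('side')
print('scene teal,shelf',cast(a,[(214,200),(243,225)],.055).round(3))
print('side',cast(b,[(302,212),(295,188)],.055).round(3))
print(axes(state()).round(3))
w=camera_info('wrist');s=state()
print('cam in tool',axes(s).T@(w['eye']-s['tool_pos']), (axes(s).T@R.from_rotvec(w['rotation']).as_matrix()).round(3),w['mtx'])
E
```

```text
scene teal,shelf [[ 0.584 -0.128  0.055]
 [ 0.646  0.003  0.055]]
side [[ 0.564 -0.137  0.055]
 [ 0.613 -0.02   0.055]]
[[-0.907  0.422 -0.001]
 [ 0.422  0.907 -0.001]
 [ 0.    -0.001 -1.   ]]
cam in tool [ 0.0780689  -0.00075644 -0.14418524] [[ 0.    -0.952 -0.307]
 [ 1.     0.    -0.   ]
 [ 0.    -0.307  0.952]] [[306.47882622   0.         253.6579737 ]
 [  0.         306.47882622 191.42830641]
 [  0.           0.           1.        ]]
```

Call:
send_rows(series=[1, -5, -2.8, 0, 0, 1, -10, -5.6, 0, 0, 1, -15, -8.4, 0, 0, 1, -20, -11.2, 0, 0, 1, -25, -14, 0, 0, 1, -29, -16.3, 0, 0, 1, -33, -18.5, 0, 0, 1, -37, -20.7, 0, 0, 1, -41, -23, 0, 0, 1, -45, -25.2, 0, 0, 1, -49, -27.5, 0, 0, 1, -53, -29.7, 0, 0])

```text
clock: 1.3
tool_pos: [0.573, -0.0129, 0.231]
orientation: [-0.679, -3.067, -0.0]
ft_force: [1.1, -0.3, 0.7]
grip_width: 0.0002
grasp_force: 0.0
```

Call:
send_rows(series=[1, -4, -2.3, 0, 0, 1, -8, -4.6, 0, 0, 1, -8, -4.6, 0, 0, 1, -8, -4.6, 0, 0])

```text
clock: 1.7
tool_pos: [0.6252, -0.0869, 0.2302]
orientation: [-0.681, -3.065, -0.001]
ft_force: [-0.3, -0.3, -1.1]
grip_width: -0.0
grasp_force: 0.0
```

```bash
python3 - <<'E'
from station import *
import cv2
s=state();c=camera_info('wrist')
im=capture("wrist"); cv2.imwrite("pics/w1.png",im[:,:,::-1])
print(s['clock'],s['tool_pos'],s['orientation'],s['grip_width'],c['eye'],c['rotation'])
E
```

```text
1.7 [ 0.62524569 -0.0868548   0.23023308] [-6.80533795e-01 -3.06511772e+00 -6.03912591e-04] -4.103348941399956e-05 [ 0.55444268 -0.05461211  0.37456627] [2.4206848  1.5415034  0.24090194]
```

View pics/w1.png

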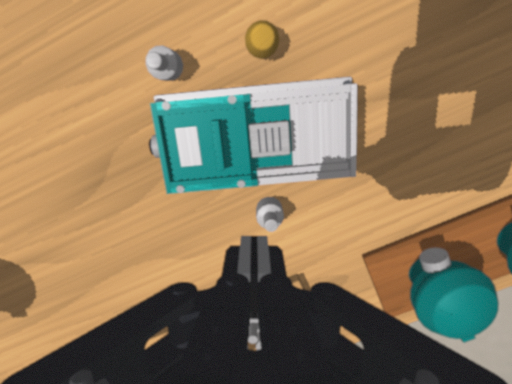

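The nest is clear: teal box with corners near (153,102) and (248,187), grey tab at about (270,139), and the rib at about x=217. Its right end, at (355,80) to (355,176), is the end stop. I'll enlarge it once.

```bash
python3 - <<'E'
import cv2
im=cv2.imread("pics/w1.png")[70:205,140:370]
cv2.imwrite("pics/w1c.png",cv2.resize(im,None,fx=3.4,fy=3.4,interpolation=cv2.INTER_CUBIC))
E
```

```text
(no output)
```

View pics/w1c.png

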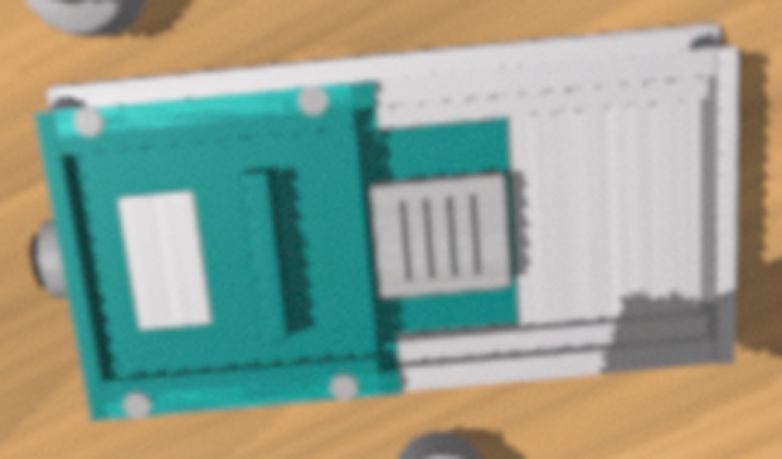

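```bash
python3 - <<'E'
from station import *
from h import *
c=camera_info('wrist');s=state();A=axes(s)
f=lambda p:np.array(p)/3.4+[140,70]-.35
tab=cast(c,f([(370,185),(507,174),(513,287),(380,298)]),.059)
box=cast(c,f([(37,115),(376,82),(402,390),(95,418)]),.0615)
rib=cast(c,f([(247,172),(283,337)]),.0705)
end=cast(c,f([(738,48),(733,360)]),.06)
d=tab[1]-tab[0]+tab[2]-tab[3]; e=end.mean(0)-box[[0,3]].mean(0)
dx=tab[0]-tab[3]+tab[1]-tab[2]
for v in(d,e,box[1]-box[0]+box[2]-box[3]):print('yaw',np.degrees(np.arctan2(v[1],v[0])),np.linalg.norm(v)) 
print('tab w',np.linalg.norm(dx)/2,'toolY yaw',np.degrees(np.arctan2(A[1,1],A[0,1])))
u=e/np.linalg.norm(e);n=np.array([u[1],-u[0],0])
t=tab.mean(0);print('tab',t,'rib',rib.mean(0),'along tab-rib',(t-rib.mean(0))@u,'(56 expect)',(t-rib.mean(0))@n,'len',np.linalg.norm(rib[0]-rib[1]))
print('box',box.mean(0),(t-box.mean(0))@n,'end',end.mean(0),(end.mean(0)-t)@u,(end.mean(0)-t)@n)
print('tool move to tab cm',A.T@(t-s['tool_pos'])*100)
E
```

```text
yaw 69.71660552933773 0.08177408036573325
yaw 70.30387501549257 0.20230317621354552
yaw 70.37411397914157 0.1965154889731869
tab w 0.03417069598647414 toolY yaw 65.03731830178536
tab [ 0.60222572 -0.05789306  0.059     ] rib [ 0.58380011 -0.10709285  0.0705    ] along tab-rib 0.05261511437878 (56 expect) 0.0007656824541856621 len 0.04923791976645733
box [ 0.58024736 -0.11925701  0.0615    ] 1.0882303488950034e-05 end [0.63192678 0.02493008 0.06      ] 0.08797778964365709 4.934316826393767e-05
tool move to tab cm [ 3.23329425  1.57719039 17.19042313]
```

Call:
send_rows(series=[1, 1.6, 0.8, 2, -0.05, 1, 3.2, 1.6, 6, -0.09, 1, 3.2, 1.6, 10, -0.09, 1, 3.2, 1.6, 14, -0.09, 1, 3.2, 1.6, 15.5, -0.09, 1, 3.2, 1.6, 15.5, -0.09, 1, 3.2, 1.6, 15.5, -0.09])

```text
clock: 2.45
tool_pos: [0.6034, -0.0577, 0.0776]
orientation: [0.539, 3.094, -0.0]
ft_force: [0.3, 0.6, 0.3]
grip_width: -0.0
grasp_force: 0.0
```

```bash
python3 - <<'E'
from station import *
from h import *
s=state();A=axes(s)
im=capture("wrist"); cv2.imwrite("pics/w2.png",im[:,:,::-1])
print(s['clock'],s['tool_pos'],np.degrees(np.arctan2(A[1,1],A[0,1])),A.T@(np.array([.60222572,-.05789306,.059])-s['tool_pos'])*100)
E
```

```text
2.45 [ 0.60340233 -0.05765514  0.07761485] 70.2487305707905 [ 0.10556512 -0.06240817  1.86131606]
```

View pics/w2.png

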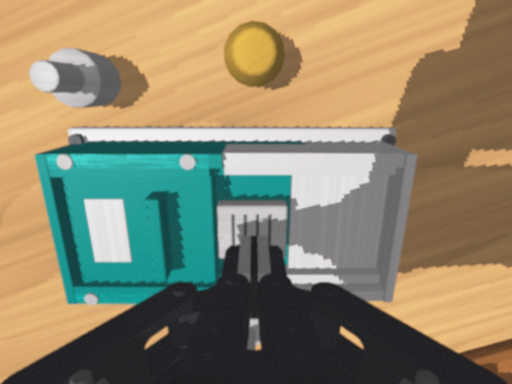

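The closed tips sit over the tab: tip at (254,240), tab columns 217–288. Next I press it.

Call:
send_rows(series=[1, 0.1, 0, 0.8, 0, 1, 0.1, 0, 1.4, 0, 1, 0.1, 0, 1.8, 0, 1, 0.1, 0, 2.1, 0, 1, 0.1, 0, 2.4, 0, 1, 0.1, 0, 2.7, 0, 1, 0.1, 0, 3.0, 0, 1, 0.1, 0, 3.1, 0, 1, 0.1, 0, 3.1, 0])

```text
clock: 3.4
tool_pos: [0.6022, -0.058, 0.046]
orientation: [-0.54, -3.095, 0.0]
ft_force: [-6.5, 1.6, 10.5]
grip_width: 0.0001
grasp_force: 5.2
```

Call:
send_rows(series=[1, 0, 0, 0.1, 0, 1, 0, 0, 0.2, 0, 1, 0, 0, 0.25, 0, 1, 0, 0, 0.25, 0])

```text
clock: 3.8
tool_pos: [0.6023, -0.0581, 0.0458]
orientation: [0.54, 3.094, -0.001]
ft_force: [-15.5, 2.8, 29.7]
grip_width: 0.0001
grasp_force: 14.9
```

Call:
send_rows(series=[1, 0, 0, -1.5, 0, 1, 0, 0, -4, 0, 1, 0, 0, -5.2, 0, 1, 0, -4, -5.2, 0, 1, 0, -7.6, -5.2, 0, 1, 0, -7.6, -5.2, 0, 1, 0, -7.6, -5.2, 0])

```text
clock: 4.5
tool_pos: [0.5764, -0.13, 0.0945]
orientation: [0.543, 3.094, 0.0]
ft_force: [-0.7, 0.3, -0.2]
grip_width: 0.0001
grasp_force: 0.0
```

```bash
python3 - <<'E'
from station import *
from h import *
s=state();A=axes(s)
im=capture("wrist"); cv2.imwrite("pics/w3.png",im[:,:,::-1])
rib=np.array([.60222572,-.05789306,.060])-.056*np.array([np.cos(np.radians(70.2)),np.sin(np.radians(70.2)),0])
print(s['clock'],s['tool_pos'],s['ft_force'],'to rib face',A.T@(rib-s['tool_pos'])*100)
E
```

```text
4.5 [ 0.57639611 -0.12996957  0.09452514] [-0.66823676  0.27173091 -0.21733582] to rib face [0.01464859 2.05561957 3.45301798]
```

View pics/w3.png

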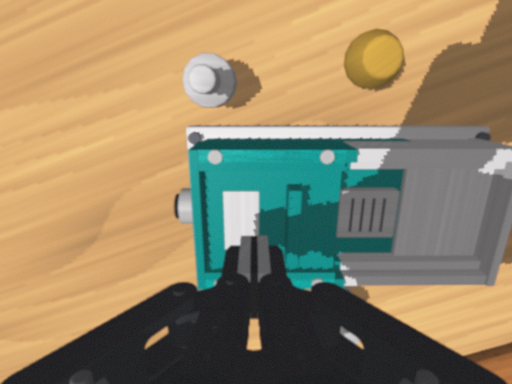

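The tab is down (340–395, dark). The tips at (254,240) are behind the rib, whose rear edge is at about column 287. Next I descend.

Call:
send_rows(series=[1, 0, 0, 1.5, 0, 1, 0, 0, 2.6, 0, 1, 0, 0, 3.1, 0, 1, 0, 0, 3.4, 0, 1, 0, 0, 3.4, 0, 1, 0, 0, 3.4, 0])

```text
clock: 5.15
tool_pos: [0.5767, -0.1296, 0.0612]
orientation: [0.54, 3.094, -0.0]
ft_force: [-0.3, 0.7, 0.1]
grip_width: 0.0
grasp_force: 0.0
```

Call:
send_rows(series=[1, 0, 0.5, 0, 0, 1, 0, 0.9, 0, 0, 1, 0, 1.3, 0, 0, 1, 0, 1.8, 0, 0, 1, 0, 2.3, 0, 0, 1, 0, 2.8, 0, 0, 1, 0, 3.3, 0, 0, 1, 0, 3.8, 0, 0])

```text
clock: 5.95
tool_pos: [0.5896, -0.0936, 0.061]
orientation: [0.54, 3.094, -0.0]
ft_force: [-1.0, -3.0, 3.6]
grip_width: -0.0002
grasp_force: 2.0
```

Call:
send_rows(series=[1, 0, 0.5, 0, 0, 1, 0, 1.1, 0, 0, 1, 0, 1.7, 0, 0, 1, 0, 2.3, 0, 0, 1, 0, 2.9, 0, 0, 1, 0, 3.5, 0, 0, 1, 0, 4.1, 0, 0, 1, 0, 4.7, 0, 0, 1, 0, 5.3, 0, 0, 1, 0, 5.9, 0, 0, 1, 0, 6.5, 0, 0, 1, 0, 6.8, 0, 0])

```text
clock: 7.15
tool_pos: [0.6126, -0.0292, 0.0609]
orientation: [0.54, 3.095, -0.0]
ft_force: [-2.4, -4.5, 5.8]
grip_width: 0.0001
grasp_force: 2.9
```

```bash
python3 - <<'E'
from station import *
from h import *
s=state();A=axes(s)
im=capture("wrist"); cv2.imwrite("pics/w4.png",im[:,:,::-1])
u=np.array([np.cos(np.radians(70.2)),np.sin(np.radians(70.2)),0])
print(s['clock'],s['tool_pos'],s['ft_force'],'tcp station y',64+1000*(s['tool_pos']-[.60222572,-.05789306,0])@u)
E
```

```text
7.15 [ 0.6125692  -0.02922861  0.06090549] [-2.38682139 -4.52167299  5.81055598] tcp station y 94.47356383341248
```

View pics/w4.png

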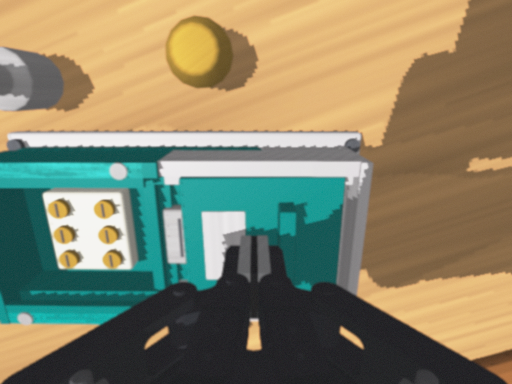

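The compartment is open, with the screws visible at about (85,235). The cover lies between the guides, with its front edge at about column 345, close to the end stop. I'll push the last bit gently.

Call:
send_rows(series=[1, 0, 0.2, 0, 0, 1, 0, 0.4, 0, 0, 1, 0, 0.6, 0, 0, 1, 0, 0.7, 0, 0, 1, 0, 0.7, 0, 0])

```text
clock: 7.7
tool_pos: [0.6141, -0.0243, 0.0609]
orientation: [-0.54, -3.093, 0.004]
ft_force: [-6.9, -9.4, 7.4]
grip_width: 0.0002
grasp_force: 6.8
```

The cover has reached the end stop: the force rose and the tip stalled. I'll back off and lift clear.

Call:
send_rows(series=[1, 0, -0.4, 0, 0, 1, 0, -1.0, 0, 0, 1, 0, -1.5, 0, 0, 1, 0, -1.5, -1, 0, 1, 0, -1.5, -4, 0, 1, 0, -1.5, -8, 0, 1, -3, -1.5, -12, 0, 1, -6, -1.5, -14, 0, 1, -6, -1.5, -14, 0, 1, -6, -1.5, -14, 0])

```text
clock: 8.7
tool_pos: [0.6659, -0.0574, 0.2005]
orientation: [-0.54, -3.094, -0.001]
ft_force: [-0.1, 0.3, -0.4]
grip_width: 0.0001
grasp_force: 0.0
```

```bash
python3 - <<'E'
from station import *
import cv2
s=state();im=capture("wrist"); cv2.imwrite("pics/w5.png",im[:,:,::-1]);print(s['clock'],s['tool_pos'],s['ft_force'])
E
```

```text
8.7 [ 0.66587496 -0.05743015  0.20051975] [-0.0970395   0.30830623 -0.44634995]
```

View pics/w5.png

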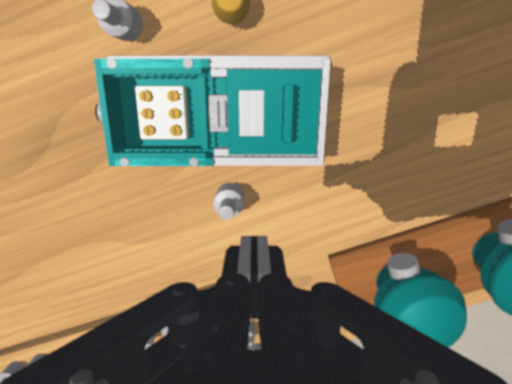

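The cover lies flat and square on the shelf against the end stop (columns 228–320). The compartment is fully open, with screws at (145–175, 97–130), and the bushings and gland look undisturbed.

```bash
python3 -c "
from station import *
print(close_job())"
```

```text
the job is handed in; nothing more can be done
None
```

The job is handed in: I pressed the snap tab fully down and pushed the cover to the end stop, where it lies flat between the guides with the compartment fully uncovered and no other part touched.

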